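Finish packing the glaze crate

TASK

Finish packing the small open wooden crate: the square kiln prop that lies on the work board and the glaze jar that stands on the same board go in with the jar that is already there, all three upright in one row on the crate's floor. First stand the kiln prop on its end on the board or the bench and let go of it, then take it again to put it in. They are breakable, so do not drop them or knock them over, and leave the small bowl, the wooden stick and the batten that lie around them where they are.

Things in the scene. Friction and masses are not known exactly. Their poses are not given: they have to be found in the camera images.
- crate: Open wooden crate, fixed to the bench. Outside 88 (its x) x 206 (its y) x 70 mm high; walls and floor 8 mm thick; inside 72 x 190 mm, 62 mm deep. Origin: centre of its underside; z up. The three items stand in a row along its y axis and reach 48 to 58 mm above its rim.
- prop: Kiln prop: square post of buff fired clay with a square hole right through it lengthwise, 120 mm long, 50 x 50 mm in section, about 0.4 kg. Origin: its centre; its x axis runs along its length. At the start it lies on the board (x axis level).
- jar: Glaze jar to be packed: plain cylinder of grey-green with a flat teal lid, 62 mm diameter, 110 mm tall (the lid is the top 22 mm), about 0.4 kg, standing on the board. Origin: centre of its underside; z up.
- packed_jar: An identical jar that already stands in the crate, near the end of it on the side of the crate's +y. Origin: centre of its underside; z up. It may be nudged but must stay in the crate, upright.
- board: Flat wooden work board fixed to the bench, 300 (x) x 340 (y) x 12 mm thick. Origin: centre of its underside. The prop, the jar, the small bowl and the rib are on it. Other studio equipment stands along the bench's sides (over 0.5 m left and right of the robot) and back.
- bowl: Bystander: small white bowl on the board near the edge on its +x side, 76 mm diameter, 40 mm high. Origin: centre of its underside.
- rib: Bystander: flat wooden modelling stick on the board near the edge on its -x side, 18 x 130 x 10 mm, lying along y. Origin: centre of its underside.
- batten: Bystander: wooden batten on the bench on the +x side of the crate, 30 x 200 x 12 mm, lying along y. Origin: centre of its underside.
Not all that is in view belongs to the job. There is more than one size of the prop; the job needs the middle-sized. What is shaped like the jar but pink is not meant.

How it is judged:
On the way:
1. the kiln prop stands on its end on the board or the bench, outside the crate, let go ((angle between prop's own x axis and vertical below 0.12 rad or angle between prop's own x axis and vertical above 3.0216 rad) and height (world z) of prop between 0.056 and 0.077 m and horizontal distance between prop and crate above 0.09 m and contact force between the fingers and prop below 0.1 N and linear speed of prop below 0.05 m/s), for 0.2 s.
At the end, for the whole second after the job is handed in: The kiln prop and both jars stand in the crate in one row along its length: each within 20 mm of the crate's long centre line and within 80 mm of its middle, upright within 0.12 rad (7 degrees), its foot on the crate's floor (from 4 mm below to 6 mm above it), at rest (under 30 mm/s) and let go (x of prop in the frame of crate between -0.02 and 0.02 m and y of prop in the frame of crate between -0.08 and 0.08 m and z of prop in the frame of crate between 0.064 and 0.074 m and angle between the x axis of prop and the z axis of crate, either way round below 0.12 rad and linear speed of each of prop, jar, packed_jar below 0.03 m/s and x of jar in the frame of crate between -0.02 and 0.02 m and y of jar in the frame of crate between -0.08 and 0.08 m and z of jar in the frame of crate between 0.004 and 0.014 m and angle between each of jar, packed_jar's own z axis and vertical below 0.12 rad and x of packed_jar in the frame of crate between -0.02 and 0.02 m and y of packed_jar in the frame of crate between -0.08 and 0.08 m and z of packed_jar in the frame of crate between 0.004 and 0.014 m); the robot touches nothing.
It fails at once if the kiln prop is dropped or knocked over: it moves faster than 0.7 m/s without the fingers touching it (contact force between the fingers and prop below 0.1 N and linear speed of prop above 0.7 m/s).
It fails at once if the jar to be packed is dropped or knocked over: it moves faster than 0.7 m/s without the fingers touching it (contact force between the fingers and jar below 0.1 N and linear speed of jar above 0.7 m/s).
It fails at once if the jar already in the crate is dropped or knocked over: it moves faster than 0.7 m/s without the fingers touching it (contact force between the fingers and packed_jar below 0.1 N and linear speed of packed_jar above 0.7 m/s).
It fails at once if a bystander (bowl, rib, batten) is moved by more than 30 mm (distance of any of bowl, rib, batten from where it was at the start of the episode above 0.03 m).
It also fails if it takes over 64 s, if anything falls off the work surface, if the arm or the gripper's body presses on something with over 40 N, if the wrist force passes 120 N, or if a joint passes its speed limit or range.

ROBOT

A 6-joint arm with a two-finger parallel gripper is mounted at the origin on the work surface. World frame = base frame: x ahead of the robot, y to its left, z up, the work surface at z = 0. Lengths are in m, angles in rad, forces in N, time in s.
With the tool pointing down it reaches from about 0.35 to 0.775 m from the base axis. Payload 7.3 kg.
Tool frame: the origin (TCP) lies on the front face of the gripper's body, between the roots of the fingers; the fingertips stand ahead of it and the grasp point (between the pads) lies 47 mm ahead of it (finger_overhang is the z of the fingertips in the tool frame, in m); z points along the fingers, y is the line along which they close (so a half turn about z gives the same grasp; the last joint's range is limited). The gripper opens to 92 mm and grips with 3 to 60 N. Pads are 19 mm wide; open, the fingers measure 130 mm over their backs; the gripper's body (75 mm by 190 mm) begins 47 mm behind the grasp point.
Start: joints at [1.165, 0.342, 1.524, -0, 1.275, -0.146], TCP at [0.135, 0.507, 0.292] pointing down, gripper open.
Joint ranges: [-2.53, 2.53], [-0.77, 2.02], [0.04, 2.7], [-1, 4.14], [0.28, 2.66], [-3.11, 3.11]. Speed limits (rad/s): [2.57, 2.57, 3.14, 3.14, 3.14, 3.14].

INTERFACE

Orientations are given as [roll, pitch, yaw] about the fixed x, y, z axes, in that order (R = Rz(yaw) Ry(pitch) Rx(roll)).
In Python, from cell import * gives the robot as it stands. The module is installed in compiled form; this text tells all that it offers.
- The arm moves only by the tool arm_command, never from a script. Its argument "series" is a list of rows, each an object of numbers: "x", "y", "z": the shift along the tool's x, y, z in mm; "rx", "ry", "rz": the turn, a rotation vector about the tool's x, y, z in degrees. A call has 1 to 20 rows; each row is the pose to reach, as a shift and turn from the pose commanded when the call began, along the tool's axes at that moment; what a row does not reach only later rows make up. A row lasts 1/10 s, in which the tool goes at most 50 mm and 8.59 degrees, less where a joint would pass 70% of its speed; a pose out of reach is approached as far as the arm can. A call with a gripper value outside its range is refused whole. "hand" is the finger opening in mm, from 0 to 91.8, set as the call begins (left out, the last holds). The fingers move at their own pace and stop on an object; "squeeze" is the grip in N (left out, the last holds). Time passes only in rows, so rows that repeat a pose let the fingers close. It gives the time, the measured TCP pose, the force, the opening and the grip force at its end, in the units of the state.
- observe(): the state, without advancing time (a new reading comes with each control period).
- read_camera(name): name is "scene" or "top"; returns a dict with "pixels" (400x640x3 uint8, blue, green, red), "K" (3x3 intrinsics, pixels), "k1" (the pictures are not rectified: a ray, as slopes to the right and down, at radius r is drawn at 1 + k1 r^2 times it, then the intrinsics apply), "rvec" (rotation vector, rad) and "tvec" (3), from world to camera coordinates, as OpenCV has them. Camera axes: x right, y down, z forward; pixel columns grow to the right and rows downward; lengths in m; the calibration is good to about 2 mm. A picture is of the moment at which its call begins. There is no depth.
- hand_in(): hands the job in; it is judged then, once.
Trained networks look in a picture, given as the dict that the camera call returned (one of the last four; its "shot" number tells which), for a name from the list of things; names that differ only in an ending like _2 or _b are one class to them, and where a whole thing is asked for, a point or a joint stands for the part that bears it (a point fixed in the world has none). Each returns a list of dicts, best first, with "confidence" (0 to 1); they miss things now and then, are a little off and sometimes report something else, mostly with a low value. They report only what shows in the picture. A call takes as long as a camera call. They do not tell look-alikes from the thing itself.
- boxes_of(picture, query): "point" ([x, y, z] in m, in world coordinates, good to about 4 mm: the middle of the surface that is visible of it).
- trace(picture, query): "pixels" (400x640 bool, what is visible of it).
- mark_of(picture, query): "point" ([x, y, z] in m, in world coordinates, good to about 4 mm: a listed point, or the origin of a listed thing).
The state is a dict: "time": time; "qpos": joint angles; "qvel": joint speeds; "joint_efforts": joint torques, N m; "tool_pos": TCP position; "tool_rot": TCP orientation; "contact_force": force on the tool from outside, world axes, zero at the start; "torque": the same for the moment, N m; "opening": finger opening in m; "grip_force": force on a finger pad.
Only numpy, scipy, OpenCV 4.12 (cv2) and the standard library are available. Lean on these libraries where they do the work, as an engineer would, in place of code of your own. Each camera call takes 0.05 s, during which the arm holds its last target. There are 200 camera calls.

## Working session

There is one attempt and no reset: what is moved stays moved. The work goes in short steps, Python scripts to look and compute and a tool call to move; the robot and the scene stay as the last step left them, time stands still between calls to the robot, and variables do not carry over. Pictures are saved under pics/ and viewed, at most 10 in all, crops included, and the job is handed in when it is done.

Besides the shell and the picture viewer there is one more tool, called after "Call:" by a JSON object that holds its "fn" and its "kwargs", one argument or row to a line. arm_command: Moves the arm, as the interface text tells. Its arguments: {"type":"object","properties":{"series":{"type":"array"},"hand":{"type":"number"},"squeeze":{"type":"number"}},"required":["series"]}

```bash
mkdir -p pics
python3 - <<'E'
from cell import *
import cv2, numpy as np
s=observe(); print({k:np.round(s[k],3).tolist() for k in ("time","tool_pos","tool_rot","opening")}, [k for k in s])
for c in ("top","scene"):
    p=read_camera(c); cv2.imwrite(f"pics/{c}0.png",p["pixels"])
    print(c,p["K"],p["k1"],p["rvec"],p["tvec"])
    for n in ("crate","prop","jar","packed_jar","board","bowl","rib","batten"):
        for f in (mark_of,boxes_of):
            print(n,f.__name__,[(np.round(d["point"],3).tolist(),round(d["confidence"],2)) for d in f(p,n)])
E
```

```text
{'time': 0.0, 'tool_pos': [0.135, 0.507, 0.292], 'tool_rot': [-3.14, -0.0, 2.882], 'opening': 0.092} ['time', 'qpos', 'qvel', 'joint_efforts', 'tool_pos', 'tool_rot', 'contact_force', 'torque', 'grip_force', 'opening']
top [[475.95403147   0.         314.83069481]
 [  0.         475.95403147 202.77765555]
 [  0.           0.           1.        ]] -0.04243941575735616 [ 2.12283424 -2.11395493  0.21478727] [-0.06926316  0.44042061  1.23523242]
crate call [([0.507, 0.251, -0.001], 0.73), ([0.384, -0.212, 0.013], 0.27)]
crate call [([0.504, 0.229, 0.017], 0.63)]
prop call [([0.481, -0.481, 0.017], 0.75), ([0.505, -0.307, 0.042], 0.63), ([0.176, -0.314, 0.031], 0.55)]
prop call [([0.479, -0.476, 0.035], 0.93), ([0.171, -0.309, 0.067], 0.9), ([0.505, -0.308, 0.063], 0.55)]
jar call [([0.486, -0.125, 0.009], 0.83), ([0.489, 0.016, 0.002], 0.67), ([0.518, 0.304, 0.008], 0.21)]
jar call [([0.478, 0.015, 0.108], 0.73), ([0.477, -0.126, 0.122], 0.68)]
packed_jar call [([0.518, 0.308, 0.003], 0.83)]
packed_jar call [([0.511, 0.297, 0.117], 0.69)]
board call [([0.518, -0.224, -0.0], 0.81)]
board
[... 801 characters left out ...]
-0.304, 0.063], 0.63), ([0.19, -0.296, 0.068], 0.61)]
jar call [([0.48, -0.125, 0.011], 0.69), ([0.491, 0.018, -0.003], 0.68)]
jar call [([0.493, -0.112, 0.112], 0.8), ([0.504, 0.028, 0.107], 0.56)]
packed_jar call [([0.516, 0.309, 0.011], 0.8), ([0.628, -0.21, 0.012], 0.21)]
packed_jar call []
board call [([0.515, -0.222, -0.001], 0.58)]
board call [([0.548, -0.19, 0.01], 0.56), ([0.391, -0.211, 0.019], 0.41)]
bowl call [([0.626, -0.208, 0.013], 0.7)]
bowl call [([0.624, -0.221, 0.038], 0.8)]
rib call [([0.386, -0.215, 0.011], 0.59)]
rib call [([0.392, -0.214, 0.021], 0.73), ([0.51, -0.304, 0.064], 0.64)]
batten call [([0.619, 0.222, 0.001], 0.59)]
batten call [([0.62, 0.227, 0.012], 0.79)]
```

View pics/top0.png

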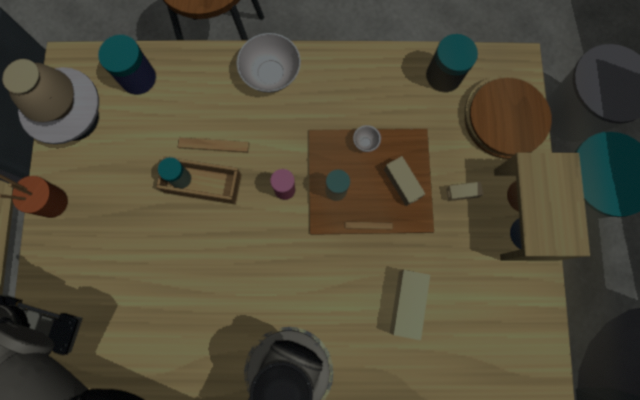

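View pics/scene0.png

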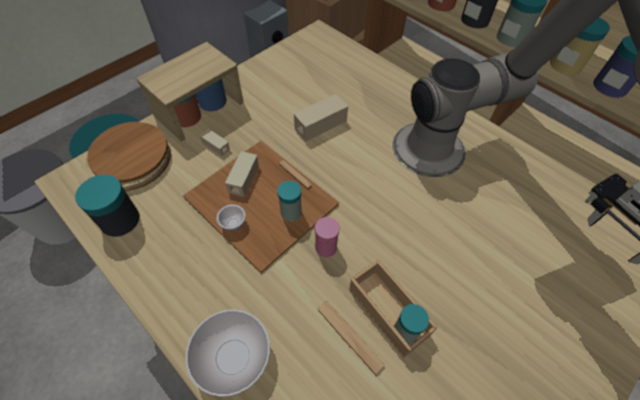

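The top view shows the three lying props: the middle-sized one on the board at (405,180), a small one at (463,191) and a big one at (411,304). The jar to pack is at (338,183) and the pink look-alike at (284,184). The crate is at (199,182) with the packed jar at its left end. Next I fit the exact poses to the traced masks.

```bash
cat > h.py <<'E'
from cell import *
import cell, cv2, numpy as np
from scipy.spatial.transform import Rotation as R
from scipy.optimize import minimize
def proj(p,X):
    c=R.from_rotvec(np.ravel(p["rvec"])).apply(X)+np.ravel(p["tvec"]); s=c[:,:2]/c[:,2:]
    s=s*(1+p["k1"]*(s**2).sum(1,keepdims=True)); return s*np.diag(p["K"])[:2]+p["K"][:2,2]
def box(lx,ly,z0,z1): return np.array([[x,y,z] for x in(-lx/2,lx/2) for y in(-ly/2,ly/2) for z in(z0,z1)])
def cyl(d,z0,z1):
    a=np.linspace(0,6.283,40); return np.vstack([np.c_[d/2*np.cos(a),d/2*np.sin(a),0*a+z] for z in(z0,z1)])
def fit(views,shape,x0,yaw=True):
    "views: list of (picture, mask). Fits x,y,(yaw) so that the hull silhouette matches."
    U=4
    ms=[cv2.resize(m.astype(np.float32),None,fx=U,fy=U)>.5 for _,m in views]
    def cost(v):
        X=R.from_euler("z",v[2] if yaw else 0).apply(shape)+[v[0],v[1],0]; c=0
        for (p,_),m in zip(views,ms):
            h=cv2.convexHull(np.round((proj(p,X)+.5)*U-.5).astype(np.int32)); i=np.zeros(m.shape,np.uint8); cv2.fillConvexPoly(i,h,1); i=i>0
            c+=1-(i&m).sum()/(i|m).sum()
        return c
    n=len(x0); s=np.vstack([x0]+[np.array(x0)+np.eye(n)[k]*(.01 if k<2 else .15) for k in range(n)])
    r=minimize(cost,x0,method="Nelder-Mead",options=dict(initial_simplex=s,xatol=1e-4,fatol=1e-4)); return np.round(r.x,4),round(r.fun/len(views),3)
def tr(p,q,near):
    "traced mask whose centroid is nearest the projected point"
    c=proj(p,np.array([near]))[0]; L=[d["pixels"] for d in trace(p,q)]
    L=[m for m in L if m.any()]
    return min(L,key=lambda m:np.hypot(*(np.argwhere(m).mean(0)[::-1]-c))) if L else None
def rows(*wps):
    "wps: (TCP or grasp world pos, R matrix[, 'g']) -> row values"
    s=observe(); p0=np.array(s["tool_pos"]); r0=R.from_euler("xyz",s["tool_rot"])
    print("t",round(s["time"],2),"at",np.round(p0,4),np.round(s["tool_rot"],3),"q",np.round(s["qpos"],2))
    for g,r in wps:
        t=np.array(g)-r.apply([0,0,.047]); d=r0.inv().apply(t-p0)*1000; v=np.degrees((r0.inv()*r).as_rotvec())
        print("xyz",np.round(d,1),"r",np.round(v,1))
E
python3 - <<'E'
from h import *
print([k for k in dir(cell) if k[0]!="_"], getattr(cell,"finger_overhang",None))
P=[read_camera("top"),read_camera("scene")]
def v(q,near):
    o=[(p,tr(p,q,near)) for p in P]; o=[a for a in o if a[1] is not None]; print(q,[a[1].sum() for a in o]); return o
pv=v("prop",[.505,-.309,.037])
for k in ([0],[1],[0,1]):
  try: print(k,fit([pv[i] for i in k],box(.12,.05,.012,.062),[.505,-.309,.55]))
  except IndexError: pass
jv=v("jar",[.484,-.125,.06]); print(fit(jv,cyl(.062,.012,.122),[.484,-.125],False)); print([fit([a],cyl(.062,.012,.122),[.484,-.125],False) for a in jv])
kv=v("packed_jar",[.517,.307,.09]); print([fit([a],cyl(.062,.06,.118),[.517,.307],False) for a in kv])
cv=v("crate",[.506,.25,.03])
# crate: fill via hull of mask, rim + base hull (jar excluded)
ch=[]
for p,m in cv:
    i=np.zeros(m.shape,np.uint8); cv2.fillConvexPoly(i,cv2.convexHull(np.argwhere(m)[:,::-1].astype(np.int32)),1); ch.append((p,i>0))
print(fit(ch,box(.088,.206,0,.07),[.506,.25,0.]),[fit([a],box(.088,.206,0,.07),[.506,.25,0.]) for a in ch])
E
```

```text
['IKError', 'boxes_of', 'finger_overhang', 'hand_in', 'mark_of', 'observe', 'read_camera', 'trace'] 0.0655
prop [np.int64(1008), np.int64(953)]
[0] (array([ 0.5047, -0.3101,  0.5026]), np.float64(0.049))
[1] (array([ 0.5031, -0.3144,  0.5183]), np.float64(0.035))
[0, 1] (array([ 0.5042, -0.3118,  0.5181]), np.float64(0.06))
jar [np.int64(605), np.int64(794)]
(array([ 0.4838, -0.126 ]), np.float64(0.105))
[(array([ 0.4844, -0.1247]), np.float64(0.079)), (array([ 0.4792, -0.1331]), np.float64(0.091))]
packed_jar [np.int64(728), np.int64(971)]
[(array([0.515 , 0.3071]), np.float64(0.153)), (array([0.5176, 0.306 ]), np.float64(0.077))]
crate [np.int64(2231), np.int64(3223)]
(array([ 0.5038,  0.2458, -0.1531]), np.float64(0.06)) [(array([ 0.5035,  0.2471, -0.1513]), np.float64(0.092)), (array([ 0.5044,  0.2456, -0.1603]), np.float64(0.024))]
```

Run:
```python
from h import *
D=R.from_euler("xyz",[np.pi,0,.515]); T=lambda a:D*R.from_euler("y",a,degrees=True)
g=np.array([.5216,-.3022,.040])
rows(([.42,.10,.22],R.from_euler("xyz",[np.pi,0,1.6])),(g+[0,0,.10],T(-20)),(g,T(-20)))
```

```text
t 2.2 at [0.1348 0.5074 0.2922] [ 3.142 -0.     2.882] q [ 1.16  0.34  1.52  0.    1.28 -0.15]
xyz [-380.2 -320.5   25.2] r [ 0.  -0.  73.4]
xyz [-593.2 -671.9  108. ] r [ 23.6  -9.6 133.9]
xyz [-593.2 -671.9  208. ] r [ 23.6  -9.6 133.9]
```

Call:
{"fn": "arm_command", "kwargs": {
  "series": [
    {"x": -380, "y": -320, "z": 25, "rz": 73},
    {"x": -380, "y": -320, "z": 25, "rz": 73},
    {"x": -380, "y": -320, "z": 25, "rz": 73},
    {"x": -380, "y": -320, "z": 25, "rz": 73},
    {"x": -380, "y": -320, "z": 25, "rz": 73},
    {"x": -380, "y": -320, "z": 25, "rz": 73},
    {"x": -380, "y": -320, "z": 25, "rz": 73},
    {"x": -380, "y": -320, "z": 25, "rz": 73},
    {"x": -380, "y": -320, "z": 25, "rz": 73},
    {"x": -380, "y": -320, "z": 25, "rz": 73},
    {"x": -593, "y": -672, "z": 108, "rx": 23.6, "ry": -9.6, "rz": 133.9},
    {"x": -593, "y": -672, "z": 108, "rx": 23.6, "ry": -9.6, "rz": 133.9},
    {"x": -593, "y": -672, "z": 108, "rx": 23.6, "ry": -9.6, "rz": 133.9},
    {"x": -593, "y": -672, "z": 108, "rx": 23.6, "ry": -9.6, "rz": 133.9},
    {"x": -593, "y": -672, "z": 108, "rx": 23.6, "ry": -9.6, "rz": 133.9},
    {"x": -593, "y": -672, "z": 108, "rx": 23.6, "ry": -9.6, "rz": 133.9},
    {"x": -593, "y": -672, "z": 108, "rx": 23.6, "ry": -9.6, "rz": 133.9},
    {"x": -593, "y": -672, "z": 108, "rx": 23.6, "ry": -9.6, "rz": 133.9},
    {"x": -593, "y": -672, "z": 108, "rx": 23.6, "ry": -9.6, "rz": 133.9},
    {"x": -593, "y": -672, "z": 108, "rx": 23.6, "ry": -9.6, "rz": 133.9}
  ],
  "hand": 91.8
}}

```text
invalid input
```

Run:
```python
from h import *
D=R.from_euler("xyz",[np.pi,0,.515]); T=lambda a:D*R.from_euler("y",a,degrees=True)
g=np.array([.5216,-.3022,.040])
rows((g+[0,0,.1],T(-20)),(g,T(-20)))
```

```text
t 2.2 at [0.1348 0.5074 0.2922] [ 3.142 -0.     2.882] q [ 1.16  0.34  1.52  0.    1.28 -0.15]
xyz [-593.2 -671.9  108. ] r [ 23.6  -9.6 133.9]
xyz [-593.2 -671.9  208. ] r [ 23.6  -9.6 133.9]
```

Call:
{"fn": "arm_command", "kwargs": {
  "series": [
    {"x": -380, "y": -320, "z": 25, "rx": 0, "ry": 0, "rz": 73},
    {"x": -380, "y": -320, "z": 25, "rx": 0, "ry": 0, "rz": 73},
    {"x": -380, "y": -320, "z": 25, "rx": 0, "ry": 0, "rz": 73},
    {"x": -380, "y": -320, "z": 25, "rx": 0, "ry": 0, "rz": 73},
    {"x": -380, "y": -320, "z": 25, "rx": 0, "ry": 0, "rz": 73},
    {"x": -380, "y": -320, "z": 25, "rx": 0, "ry": 0, "rz": 73},
    {"x": -380, "y": -320, "z": 25, "rx": 0, "ry": 0, "rz": 73},
    {"x": -380, "y": -320, "z": 25, "rx": 0, "ry": 0, "rz": 73},
    {"x": -380, "y": -320, "z": 25, "rx": 0, "ry": 0, "rz": 73},
    {"x": -380, "y": -320, "z": 25, "rx": 0, "ry": 0, "rz": 73}
  ]
}}

```text
time: 3.2
tool_pos: [0.4209, 0.0985, 0.2674]
tool_rot: [3.141, -0.0, 1.605]
contact_force: [1.5, 1.9, 0.9]
opening: 0.092
grip_force: 0.0
```

Run:
```python
from h import *
D=R.from_euler("xyz",[np.pi,0,.515]); T=lambda a:D*R.from_euler("y",a,degrees=True)
g=np.array([.5216,-.3022,.040])
rows((g+[0,0,.1],T(-20)),(g,T(-20)))
```

```text
t 3.2 at [0.4209 0.0985 0.2674] [ 3.141 -0.     1.605] q [0.05 0.2  1.8  0.   1.14 0.02]
xyz [-396.4  101.1   83.3] r [ 10.9 -18.   61.8]
xyz [-396.5  101.   183.3] r [ 10.9 -18.   61.8]
```

Call:
{"fn": "arm_command", "kwargs": {
  "series": [
    {"x": -396, "y": 101, "z": 83, "rx": 10.9, "ry": -18, "rz": 61.8},
    {"x": -396, "y": 101, "z": 83, "rx": 10.9, "ry": -18, "rz": 61.8},
    {"x": -396, "y": 101, "z": 83, "rx": 10.9, "ry": -18, "rz": 61.8},
    {"x": -396, "y": 101, "z": 83, "rx": 10.9, "ry": -18, "rz": 61.8},
    {"x": -396, "y": 101, "z": 83, "rx": 10.9, "ry": -18, "rz": 61.8},
    {"x": -396, "y": 101, "z": 83, "rx": 10.9, "ry": -18, "rz": 61.8},
    {"x": -396, "y": 101, "z": 83, "rx": 10.9, "ry": -18, "rz": 61.8},
    {"x": -396, "y": 101, "z": 83, "rx": 10.9, "ry": -18, "rz": 61.8},
    {"x": -396, "y": 101, "z": 83, "rx": 10.9, "ry": -18, "rz": 61.8},
    {"x": -396, "y": 101, "z": 83, "rx": 10.9, "ry": -18, "rz": 61.8},
    {"x": -396, "y": 101, "z": 83, "rx": 10.9, "ry": -18, "rz": 61.8}
  ]
}}

```text
time: 4.3
tool_pos: [0.5351, -0.2911, 0.1838]
tool_rot: [-3.14, 0.35, 0.517]
contact_force: [-0.0, 0.8, 0.1]
opening: 0.0921
grip_force: 0.0
```

Run:
```python
from h import *
D=R.from_euler("xyz",[np.pi,0,.515]); T=lambda a:D*R.from_euler("y",a,degrees=True)
g=np.array([.5216,-.3022,.040])
rows((g,T(-20)))
p=read_camera("scene"); cv2.imwrite("pics/s1.png",p["pixels"])
```

```text
t 4.3 at [ 0.5351 -0.2911  0.1838] [-3.14   0.35   0.517] q [-0.5   0.69  1.28 -0.3   1.37  0.64]
xyz [33.   3.1 94. ] r [-0.   0.   0.1]
```

View pics/s1.png

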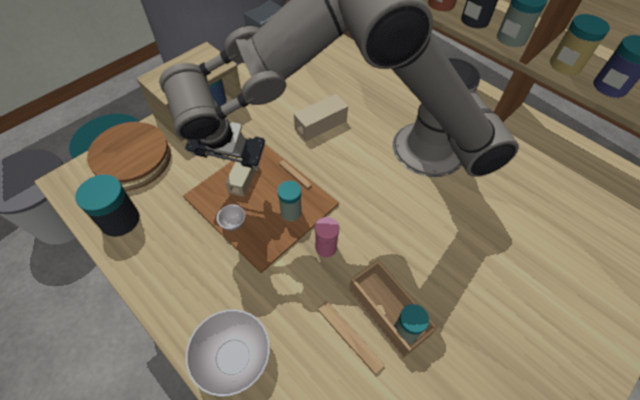

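The picture shows the open gripper squarely over the lying prop (238,170), clear of the jar (289,200) and the bowl (231,217). I descend and grip.

Call:
{"fn": "arm_command", "kwargs": {
  "series": [
    {"x": 11, "y": 1, "z": 31, "rx": 0, "ry": 0, "rz": 0},
    {"x": 22, "y": 2, "z": 62, "rx": 0, "ry": 0, "rz": 0},
    {"x": 28, "y": 3, "z": 80, "rx": 0, "ry": 0, "rz": 0},
    {"x": 33, "y": 3, "z": 94, "rx": 0, "ry": 0, "rz": 0},
    {"x": 33, "y": 3, "z": 94, "rx": 0, "ry": 0, "rz": 0},
    {"x": 33, "y": 3, "z": 94, "rx": 0, "ry": 0, "rz": 0}
  ]
}}

```text
time: 4.95
tool_pos: [0.5364, -0.2943, 0.0856]
tool_rot: [3.14, 0.349, 0.518]
contact_force: [0.9, 0.1, 0.2]
opening: 0.0921
grip_force: 0.0
```

Call:
{"fn": "arm_command", "kwargs": {
  "series": [
    {"x": 0, "y": 0, "z": 0, "rx": 0, "ry": 0, "rz": 0},
    {"x": 0, "y": 0, "z": 0, "rx": 0, "ry": 0, "rz": 0},
    {"x": 0, "y": 0, "z": 0, "rx": 0, "ry": 0, "rz": 0},
    {"x": 0, "y": 0, "z": 0, "rx": 0, "ry": 0, "rz": 0},
    {"x": 0, "y": 0, "z": 0, "rx": 0, "ry": 0, "rz": 0},
    {"x": 0, "y": 0, "z": 0, "rx": 0, "ry": 0, "rz": 0},
    {"x": 0, "y": 0, "z": 0, "rx": 0, "ry": 0, "rz": 0},
    {"x": 0, "y": 0, "z": 0, "rx": 0, "ry": 0, "rz": 0}
  ],
  "hand": 30,
  "squeeze": 40
}}

```text
time: 5.75
tool_pos: [0.5356, -0.2943, 0.0846]
tool_rot: [-3.141, 0.35, 0.518]
contact_force: [-1.8, 3.5, 4.1]
opening: 0.0499
grip_force: 39.9
```

Run:
```python
from h import *
D=R.from_euler("xyz",[np.pi,0,.515]); T=lambda a:D*R.from_euler("y",a,degrees=True)
s=observe(); r0=R.from_euler("xyz",s["tool_rot"]); g=np.array(s["tool_pos"])+r0.apply([0,0,.047]); print(g)
u=np.array([0,0,.09])
r=lambda a:r0*R.from_euler("y",a,degrees=True)
f=np.array([.49,-.325])
for a in (0,22.5,45,67.5,90):
    k=a/90; rows((np.r_[g[:2]*(1-k)+f*k,g[2]+.08+.06*k],r(a)))
rows((np.r_[f,.012+.06+.02+.004],r(90)))
```

```text
[ 0.52159615 -0.30219016  0.04047354]
t 5.75 at [ 0.5356 -0.2943  0.0846] [-3.141  0.35   0.518] q [-0.51  0.81  1.35 -0.32  1.19  0.7 ]
xyz [-27.4  -0.1 -75.2] r [0. 0. 0.]
t 5.75 at [ 0.5356 -0.2943  0.0846] [-3.141  0.35   0.518] q [-0.51  0.81  1.35 -0.32  1.19  0.7 ]
xyz [-59.6   1.  -82.3] r [ 0.  22.5 -0. ]
t 5.75 at [ 0.5356 -0.2943  0.0846] [-3.141  0.35   0.518] q [-0.51  0.81  1.35 -0.32  1.19  0.7 ]
xyz [-89.1   2.  -82.9] r [ 0. 45. -0.]
t 5.75 at [ 0.5356 -0.2943  0.0846] [-3.141  0.35   0.518] q [-0.51  0.81  1.35 -0.32  1.19  0.7 ]
xyz [-113.6    3.   -78.5] r [ 0.  67.5 -0. ]
t 5.75 at [ 0.5356 -0.2943  0.0846] [-3.141  0.35   0.518] q [-0.51  0.81  1.35 -0.32  1.19  0.7 ]
xyz [-131.4    4.1  -71.2] r [ 0. 90. -0.]
t 5.75 at [ 0.5356 -0.2943  0.0846] [-3.141  0.35   0.518] q [-0.51  0.81  1.35 -0.32  1.19  0.7 ]
xyz [-102.4    4.1    8.1] r [ 0. 90. -0.]
```

Call:
{"fn": "arm_command", "kwargs": {
  "series": [
    {"x": -9, "y": 0, "z": -25, "rx": 0, "ry": 0, "rz": 0},
    {"x": -18, "y": 0, "z": -50, "rx": 0, "ry": 0, "rz": 0},
    {"x": -27, "y": 0, "z": -75, "rx": 0, "ry": 0, "rz": 0},
    {"x": -43, "y": 0, "z": -79, "rx": 0, "ry": 7.5, "rz": 0},
    {"x": -50, "y": 1, "z": -81, "rx": 0, "ry": 15, "rz": 0},
    {"x": -60, "y": 1, "z": -82, "rx": 0, "ry": 22.5, "rz": 0},
    {"x": -70, "y": 1, "z": -83, "rx": 0, "ry": 30, "rz": 0},
    {"x": -80, "y": 2, "z": -83, "rx": 0, "ry": 37.5, "rz": 0},
    {"x": -89, "y": 2, "z": -83, "rx": 0, "ry": 45, "rz": 0},
    {"x": -98, "y": 2, "z": -82, "rx": 0, "ry": 52.5, "rz": 0},
    {"x": -106, "y": 3, "z": -80, "rx": 0, "ry": 60, "rz": 0},
    {"x": -114, "y": 3, "z": -78, "rx": 0, "ry": 67.5, "rz": 0},
    {"x": -120, "y": 3, "z": -76, "rx": 0, "ry": 75, "rz": 0},
    {"x": -126, "y": 4, "z": -74, "rx": 0, "ry": 82.5, "rz": 0},
    {"x": -131, "y": 4, "z": -71, "rx": 0, "ry": 90, "rz": 0},
    {"x": -131, "y": 4, "z": -71, "rx": 0, "ry": 90, "rz": 0},
    {"x": -131, "y": 4, "z": -71, "rx": 0, "ry": 90, "rz": 0}
  ]
}}

```text
time: 7.45
tool_pos: [0.4518, -0.3473, 0.1948]
tool_rot: [-3.136, -1.217, 0.512]
contact_force: [-0.1, -0.3, -3.9]
opening: 0.05
grip_force: 39.9
```

Run:
```python
from h import *
s=observe(); r0=R.from_euler("xyz",s["tool_rot"]); g=np.array(s["tool_pos"])+r0.apply([0,0,.047]); print(g,s["opening"],s["grip_force"]); print(r0.as_matrix().round(3))
R1=R.from_euler("xyz",[np.pi,0,.518])*R.from_euler("y",70,degrees=True)
rows((np.r_[g[:2],.096],R1))
p=read_camera("scene"); cv2.imwrite("pics/s2.png",p["pixels"][60:330,60:460].repeat(2,0).repeat(2,1)[:600,:800])
```

```text
[ 0.49007177 -0.32552728  0.17855649] 0.05004750817839449 39.93479532189667
[[ 0.302  0.494  0.815]
 [ 0.17  -0.869  0.464]
 [ 0.938 -0.002 -0.347]]
t 7.45 at [ 0.4518 -0.3473  0.1948] [-3.136 -1.217  0.512] q [-1.23  0.7   1.79  1.22  1.4  -0.91]
xyz [-77.7   0.2  28.6] r [ 0.   0.3 -0.1]
```

View pics/s2.png

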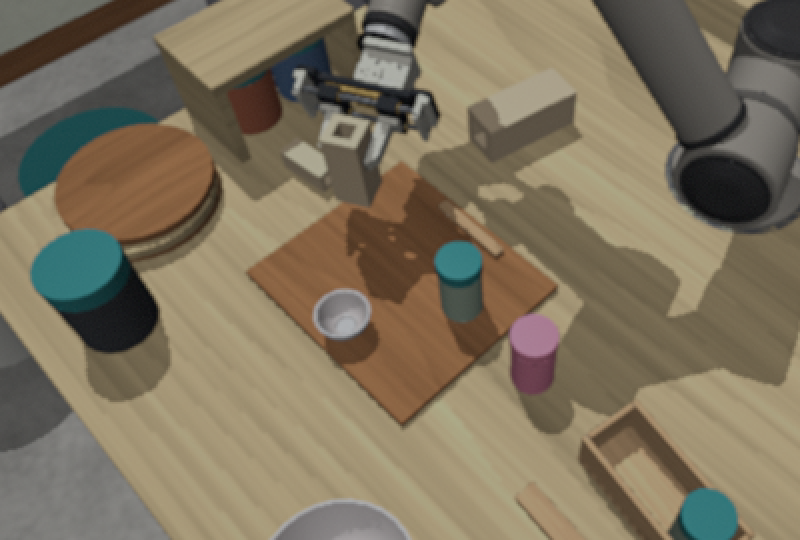

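The prop hangs upright in the fingers at about (348,150) in this crop, over the right corner of the board. The bowl, stick and jar have not moved. I lower it.

Call:
{"fn": "arm_command", "kwargs": {
  "series": [
    {"x": -19, "y": 0, "z": 7, "rx": 0, "ry": 0.3, "rz": 0},
    {"x": -38, "y": 0, "z": 14, "rx": 0, "ry": 0.3, "rz": 0},
    {"x": -56, "y": 0, "z": 21, "rx": 0, "ry": 0.3, "rz": 0},
    {"x": -66, "y": 0, "z": 24.3, "rx": 0, "ry": 0.3, "rz": 0},
    {"x": -72, "y": 0, "z": 26.5, "rx": 0, "ry": 0.3, "rz": 0},
    {"x": -75, "y": 0, "z": 27.7, "rx": 0, "ry": 0.3, "rz": 0},
    {"x": -75, "y": 0, "z": 27.7, "rx": 0, "ry": 0.3, "rz": 0}
  ]
}}

```text
time: 8.2
tool_pos: [0.4526, -0.3469, 0.1165]
tool_rot: [3.139, -1.226, 0.52]
contact_force: [0.4, 0.8, -3.8]
opening: 0.0496
grip_force: 39.9
```

Call:
{"fn": "arm_command", "kwargs": {
  "series": [
    {"x": -1, "y": 0, "z": 0.4, "rx": 0, "ry": 0, "rz": 0},
    {"x": -2, "y": 0, "z": 0.8, "rx": 0, "ry": 0, "rz": 0},
    {"x": -2, "y": 0, "z": 0.8, "rx": 0, "ry": 0, "rz": 0}
  ]
}}

```text
time: 8.5
tool_pos: [0.4524, -0.3469, 0.1142]
tool_rot: [3.14, -1.226, 0.519]
contact_force: [-0.8, 0.1, -4.7]
opening: 0.0498
grip_force: 39.9
```

Run:
```python
from h import *
p=read_camera("scene"); d=[(np.round(a["point"],3),a["confidence"]) for a in mark_of(p,"prop")]; print(d)
print(observe()["contact_force"],observe()["tool_pos"],observe()["tool_rot"])
```

```text
[(array([ 0.481, -0.484,  0.014]), 0.72), (array([ 0.174, -0.314,  0.037]), 0.7)]
[-0.09789558 -0.29532477 -4.31760627] [ 0.45240988 -0.34688667  0.1141974 ] [ 3.14035103 -1.22656678  0.5186032 ]
```

Call:
{"fn": "arm_command", "kwargs": {
  "series": [
    {"x": -1, "y": 0, "z": 0.4, "rx": 0, "ry": 0, "rz": 0},
    {"x": -2, "y": 0, "z": 0.7, "rx": 0, "ry": 0, "rz": 0},
    {"x": -3, "y": 0, "z": 1.1, "rx": 0, "ry": 0, "rz": 0},
    {"x": -3, "y": 0, "z": 1.1, "rx": 0, "ry": 0, "rz": 0}
  ]
}}

```text
time: 9.0
tool_pos: [0.4524, -0.3467, 0.1106]
tool_rot: [-3.141, -1.227, 0.517]
contact_force: [0.5, -0.6, -4.4]
opening: 0.0498
grip_force: 39.9
```

Call:
{"fn": "arm_command", "kwargs": {
  "series": [
    {"x": -1, "y": 0, "z": 0.4, "rx": 0, "ry": 0, "rz": 0},
    {"x": -2, "y": 0, "z": 0.7, "rx": 0, "ry": 0, "rz": 0},
    {"x": -2, "y": 0, "z": 0.7, "rx": 0, "ry": 0, "rz": 0}
  ]
}}

```text
time: 9.3
tool_pos: [0.4524, -0.3468, 0.1086]
tool_rot: [-3.141, -1.227, 0.517]
contact_force: [-0.5, 0.0, -3.7]
opening: 0.0496
grip_force: 39.9
```

Call:
{"fn": "arm_command", "kwargs": {
  "series": [
    {"x": -1, "y": 0, "z": 0.4, "rx": 0, "ry": 0, "rz": 0},
    {"x": -1.5, "y": 0, "z": 0.5, "rx": 0, "ry": 0, "rz": 0},
    {"x": -1.5, "y": 0, "z": 0.5, "rx": 0, "ry": 0, "rz": 0}
  ]
}}

```text
time: 9.6
tool_pos: [0.4524, -0.3468, 0.1076]
tool_rot: [3.14, -1.228, 0.519]
contact_force: [-1.2, 0.2, -0.6]
opening: 0.05
grip_force: 39.9
```

Call:
{"fn": "arm_command", "kwargs": {
  "series": [
    {"x": -1, "y": 0, "z": 0.4, "rx": 0, "ry": 0, "rz": 0},
    {"x": -1.5, "y": 0, "z": 0.5, "rx": 0, "ry": 0, "rz": 0},
    {"x": -1.5, "y": 0, "z": 0.5, "rx": 0, "ry": 0, "rz": 0}
  ]
}}

```text
time: 9.9
tool_pos: [0.4524, -0.3468, 0.1074]
tool_rot: [3.138, -1.23, 0.522]
contact_force: [-5.2, 1.8, 9.2]
opening: 0.0496
grip_force: 39.9
```

Call:
{"fn": "arm_command", "kwargs": {
  "series": [
    {"x": 1, "y": 0, "z": -0.4, "rx": 0, "ry": 0, "rz": 0},
    {"x": 1, "y": 0, "z": -0.4, "rx": 0, "ry": 0, "rz": 0}
  ]
}}

```text
time: 10.1
tool_pos: [0.4525, -0.3467, 0.1075]
tool_rot: [3.139, -1.228, 0.52]
contact_force: [-1.7, 1.7, 6.5]
opening: 0.0498
grip_force: 39.9
```

Call:
{"fn": "arm_command", "kwargs": {
  "series": [
    {"x": 0, "y": 0, "z": 0, "rx": 0, "ry": 0, "rz": 0},
    {"x": 0, "y": 0, "z": 0, "rx": 0, "ry": 0, "rz": 0},
    {"x": 0, "y": 0, "z": 0, "rx": 0, "ry": 0, "rz": 0},
    {"x": 0, "y": 0, "z": 0, "rx": 0, "ry": 0, "rz": 0},
    {"x": 0, "y": 0, "z": 0, "rx": 0, "ry": 0, "rz": 0},
    {"x": 0, "y": 0, "z": 0, "rx": 0, "ry": 0, "rz": 0}
  ],
  "hand": 90
}}

```text
time: 10.7
tool_pos: [0.4523, -0.3469, 0.1065]
tool_rot: [3.141, -1.227, 0.518]
contact_force: [-0.2, -0.1, -0.8]
opening: 0.0891
grip_force: 0.0
```

Run:
```python
from h import *
rows()
p=read_camera("scene"); cv2.imwrite("pics/s3.png",cv2.resize(p["pixels"][100:250,150:350],(800,600)))
```

```text
t 10.7 at [ 0.4523 -0.3469  0.1065] [ 3.141 -1.227  0.518] q [-1.23  0.87  1.79  1.26  1.35 -1.09]
```

View pics/s3.png

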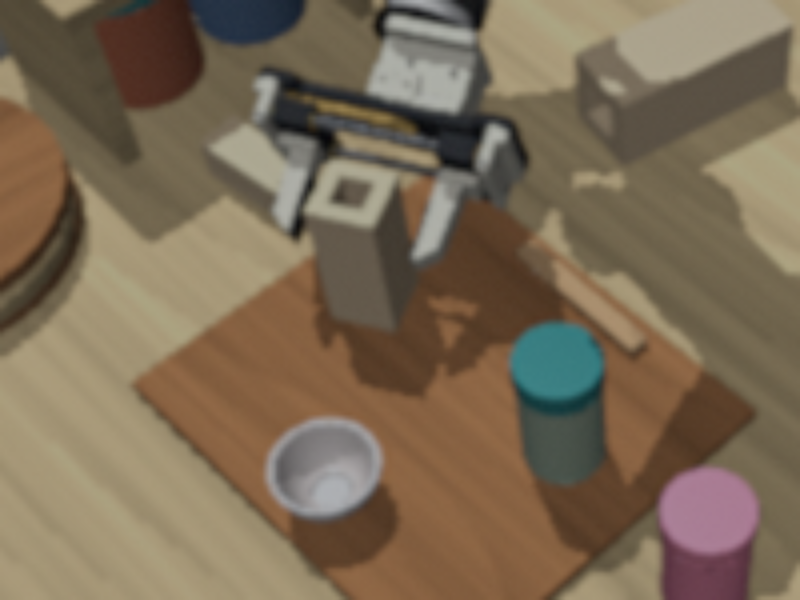

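The prop stands free on its end at about (355,245) in the crop, with the fingers open on both sides of it. I back out, go up and turn towards the jar.

Run:
```python
from h import *
s=observe(); r0=R.from_euler("xyz",s["tool_rot"])
D=R.from_euler("xyz",[np.pi,0,1.418])
rows((np.array(s["tool_pos"])+r0.apply([0,0,-.033]),r0),(np.array(s["tool_pos"])+r0.apply([0,0,-.045])+[0,0,.10],r0),([.44,-.16,.23],D),([.483,-.127,.20],D),([.483,-.127,.0965],D))
```

```text
t 10.75 at [ 0.4523 -0.3469  0.1066] [ 3.141 -1.227  0.518] q [-1.23  0.87  1.79  1.26  1.35 -1.09]
xyz [  0.   0. -80.] r [0. 0. 0.]
xyz [  94.1    0.  -125.7] r [0. 0. 0.]
xyz [ 188.  -168.5   19.4] r [ 31.5 -65.2 -44.8]
xyz [ 177.9 -175.9   80.1] r [ 31.5 -65.2 -44.8]
xyz [  80.5 -175.9  115. ] r [ 31.5 -65.2 -44.8]
```

Call:
{"fn": "arm_command", "kwargs": {
  "series": [
    {"x": 0, "y": 0, "z": -25, "rx": 0, "ry": 0, "rz": 0},
    {"x": 0, "y": 0, "z": -55, "rx": 0, "ry": 0, "rz": 0},
    {"x": 0, "y": 0, "z": -80, "rx": 0, "ry": 0, "rz": 0},
    {"x": 46, "y": 0, "z": -102, "rx": 0, "ry": 0, "rz": 0},
    {"x": 94, "y": 0, "z": -126, "rx": 0, "ry": 0, "rz": 0},
    {"x": 188, "y": -168, "z": 19, "rx": 31.5, "ry": -65.2, "rz": -44.8},
    {"x": 188, "y": -168, "z": 19, "rx": 31.5, "ry": -65.2, "rz": -44.8},
    {"x": 188, "y": -168, "z": 19, "rx": 31.5, "ry": -65.2, "rz": -44.8},
    {"x": 188, "y": -168, "z": 19, "rx": 31.5, "ry": -65.2, "rz": -44.8},
    {"x": 188, "y": -168, "z": 19, "rx": 31.5, "ry": -65.2, "rz": -44.8},
    {"x": 188, "y": -168, "z": 19, "rx": 31.5, "ry": -65.2, "rz": -44.8},
    {"x": 188, "y": -168, "z": 19, "rx": 31.5, "ry": -65.2, "rz": -44.8},
    {"x": 188, "y": -168, "z": 19, "rx": 31.5, "ry": -65.2, "rz": -44.8},
    {"x": 188, "y": -168, "z": 19, "rx": 31.5, "ry": -65.2, "rz": -44.8},
    {"x": 188, "y": -168, "z": 19, "rx": 31.5, "ry": -65.2, "rz": -44.8},
    {"x": 188, "y": -168, "z": 19, "rx": 31.5, "ry": -65.2, "rz": -44.8}
  ]
}}

```text
time: 12.35
tool_pos: [0.4406, -0.1591, 0.2773]
tool_rot: [3.141, 0.001, 1.422]
contact_force: [-0.1, 0.2, -0.2]
opening: 0.0901
grip_force: 0.0
```

Run:
```python
from h import *
D=R.from_euler("xyz",[np.pi,0,1.418])
rows(([.483,-.127,.20],D),([.483,-.127,.0965],D))
p=read_camera("scene")
P=[p,read_camera("top")]
print([[(np.round(a["point"],3),round(a["confidence"],2)) for a in mark_of(p,q)] for p in P for q in("prop","jar")])
for p in P:
  for q,near,sh,y in(("prop",[.49,-.325,.07],box(.05,.05,.012,.132),True),("jar",[.483,-.127,.07],cyl(.062,.012,.122),False)):
    m=tr(p,q,near)
    if m is not None: print(q,m.sum(),fit([(p,m)],sh,near[:2]+([.518] if y else []),y))
```

```text
t 12.35 at [ 0.4406 -0.1591  0.2773] [3.141e+00 1.000e-03 1.422e+00] q [-0.51  0.25  1.7  -0.    1.19 -0.36]
xyz [38.  37.2 30.3] r [0.  0.1 0.2]
xyz [ 38.1  37.2 133.8] r [0.  0.1 0.2]
[[(array([ 0.173, -0.312,  0.037]), 0.89), (array([ 0.48 , -0.483,  0.015]), 0.82), (array([ 0.494, -0.323,  0.074]), 0.76)], [(array([ 0.489,  0.018, -0.003]), 0.9), (array([ 0.482, -0.124,  0.009]), 0.78)], [(array([ 0.496, -0.322,  0.071]), 0.82), (array([ 0.48 , -0.481,  0.02 ]), 0.82), (array([ 0.174, -0.315,  0.034]), 0.8)], [(array([0.489, 0.018, 0.003]), 0.97), (array([0.619, 0.223, 0.   ]), 0.66), (array([ 0.487, -0.126,  0.009]), 0.57)]]
prop 924 (array([ 0.4924, -0.3277,  0.5302]), np.float64(0.036))
jar 854 (array([ 0.483 , -0.1292]), np.float64(0.048))
prop 661 (array([ 0.494 , -0.3232,  0.5851]), np.float64(0.061))
jar 267 (array([ 0.4877, -0.1206]), np.float64(0.594))
```

Call:
{"fn": "arm_command", "kwargs": {
  "series": [
    {"x": 20, "y": 20, "z": 15, "rx": 0, "ry": 0, "rz": 0},
    {"x": 38, "y": 37, "z": 30, "rx": 0, "ry": 0, "rz": 0},
    {"x": 38, "y": 37.5, "z": 40, "rx": 0, "ry": 0, "rz": 0},
    {"x": 38, "y": 37.5, "z": 75, "rx": 0, "ry": 0, "rz": 0},
    {"x": 38, "y": 37.5, "z": 105, "rx": 0, "ry": 0, "rz": 0},
    {"x": 38, "y": 37.5, "z": 125, "rx": 0, "ry": 0, "rz": 0},
    {"x": 38, "y": 37.5, "z": 134, "rx": 0, "ry": 0, "rz": 0},
    {"x": 38, "y": 37.5, "z": 134, "rx": 0, "ry": 0, "rz": 0},
    {"x": 38, "y": 37.5, "z": 134, "rx": 0, "ry": 0, "rz": 0}
  ]
}}

```text
time: 13.75
tool_pos: [0.4832, -0.1292, 0.144]
tool_rot: [3.14, 0.0, 1.418]
contact_force: [0.3, 0.1, 0.7]
opening: 0.0897
grip_force: 0.0
```

Call:
{"fn": "arm_command", "kwargs": {
  "series": [
    {"x": 0, "y": 0, "z": 0, "rx": 0, "ry": 0, "rz": 0},
    {"x": 0, "y": 0, "z": 0, "rx": 0, "ry": 0, "rz": 0},
    {"x": 0, "y": 0, "z": 0, "rx": 0, "ry": 0, "rz": 0},
    {"x": 0, "y": 0, "z": 0, "rx": 0, "ry": 0, "rz": 0},
    {"x": 0, "y": 0, "z": 0, "rx": 0, "ry": 0, "rz": 0},
    {"x": 0, "y": 0, "z": 0, "rx": 0, "ry": 0, "rz": 0},
    {"x": 0, "y": 0, "z": 0, "rx": 0, "ry": 0, "rz": 0}
  ],
  "hand": 45,
  "squeeze": 30
}}

```text
time: 14.45
tool_pos: [0.4831, -0.1288, 0.1435]
tool_rot: [3.14, 0.0, 1.418]
contact_force: [-0.5, -0.2, 4.6]
opening: 0.0616
grip_force: 30.0
```

Run:
```python
from h import *
s=observe(); g0=np.array(s["tool_pos"]); print(s["opening"],s["grip_force"])
D=R.from_euler("xyz",[np.pi,0,1.418]); c=np.array([.504,.246]); a=-.153
y=np.array([-np.sin(a),np.cos(a)]); x=np.array([np.cos(a),np.sin(a)])
t=c-.0035*y; print("target",t)
up=g0+[0,0,-.047]
rows((up+[0,0,.14],D),([.46,.05,.25],D),(np.r_[t,.25],D),(np.r_[t,.16],D),(np.r_[t,.0965-.004],D))
```

```text
0.06157167465947055 30.00046670436859
target [0.50346659 0.24254089]
t 14.45 at [ 0.4831 -0.1288  0.1435] [3.14  0.    1.418] q [-0.41  0.47  1.79  0.    0.88 -0.26]
xyz [  -0.     0.2 -140. ] r [0.1 0.  0. ]
xyz [ 173.2  -49.8 -153.5] r [0.1 0.  0. ]
xyz [ 370.1  -36.1 -153.5] r [0.1 0.  0. ]
xyz [370.1 -36.2 -63.5] r [0.1 0.  0. ]
xyz [370.1 -36.3   4. ] r [0.1 0.  0. ]
```

Call:
{"fn": "arm_command", "kwargs": {
  "series": [
    {"x": 0, "y": 0, "z": -25, "rx": 0, "ry": 0, "rz": 0},
    {"x": 0, "y": 0, "z": -60, "rx": 0, "ry": 0, "rz": 0},
    {"x": 0, "y": 0, "z": -95, "rx": 0, "ry": 0, "rz": 0},
    {"x": 20, "y": -6, "z": -125, "rx": 0, "ry": 0, "rz": 0},
    {"x": 60, "y": -20, "z": -140, "rx": 0, "ry": 0, "rz": 0},
    {"x": 100, "y": -35, "z": -150, "rx": 0, "ry": 0, "rz": 0},
    {"x": 140, "y": -46, "z": -150, "rx": 0, "ry": 0, "rz": 0},
    {"x": 180, "y": -50, "z": -150, "rx": 0, "ry": 0, "rz": 0},
    {"x": 220, "y": -48, "z": -150, "rx": 0, "ry": 0, "rz": 0},
    {"x": 260, "y": -45, "z": -145, "rx": 0, "ry": 0, "rz": 0},
    {"x": 300, "y": -40, "z": -140, "rx": 0, "ry": 0, "rz": 0},
    {"x": 335, "y": -38, "z": -130, "rx": 0, "ry": 0, "rz": 0},
    {"x": 360, "y": -36, "z": -123, "rx": 0, "ry": 0, "rz": 0},
    {"x": 370, "y": -36, "z": -123, "rx": 0, "ry": 0, "rz": 0},
    {"x": 370, "y": -36, "z": -123, "rx": 0, "ry": 0, "rz": 0},
    {"x": 370, "y": -36, "z": -123, "rx": 0, "ry": 0, "rz": 0}
  ]
}}

```text
time: 16.05
tool_pos: [0.5032, 0.2416, 0.266]
tool_rot: [-3.141, 0.001, 1.418]
contact_force: [0.3, 0.0, -4.3]
opening: 0.0614
grip_force: 30.0
```

Run:
```python
from h import *
rows()
s=observe(); g=np.array(s["tool_pos"]); print(s["opening"],s["grip_force"])
foot=g[2]-.1315
for c in("scene","top"):
    p=read_camera(c); cv2.imwrite(f"pics/{c}4.png",p["pixels"])
    for q in("jar","packed_jar","crate"):
        print(c,q,[(np.round(d["point"],3).tolist(),round(d["confidence"],2)) for d in mark_of(p,q)])
    m=tr(p,"jar",[g[0],g[1],foot+.05]); print("held",m.sum(),fit([(p,m)],cyl(.062,foot,foot+(.11 if c=="scene" else .11)),list(g[:2]),False), foot)
    if c=="scene": o=cv2.resize(p["pixels"][200:380,300:500],(660,594)); cv2.imwrite("pics/c4.png",o)
```

```text
t 16.05 at [0.5032 0.2416 0.266 ] [-3.141e+00  1.000e-03  1.418e+00] q [ 0.31  0.42  1.47 -0.    1.25  0.46]
0.061422849941416995 29.99951183795929
scene jar [([0.503, 0.246, 0.132], 0.8), ([0.488, 0.017, -0.004], 0.73)]
scene packed_jar [([0.518, 0.311, 0.012], 0.82)]
scene crate [([0.503, 0.246, 0.004], 0.86)]
held 424 (array([0.5037, 0.2433]), np.float64(0.694)) 0.134464227536646
top jar [([0.507, 0.245, 0.131], 0.87), ([0.488, 0.02, 0.005], 0.67)]
top packed_jar []
top crate [([0.504, 0.25, 0.001], 0.95)]
held 264 (array([0.4862, 0.2083]), np.float64(0.715)) 0.134464227536646
```

View pics/c4.png

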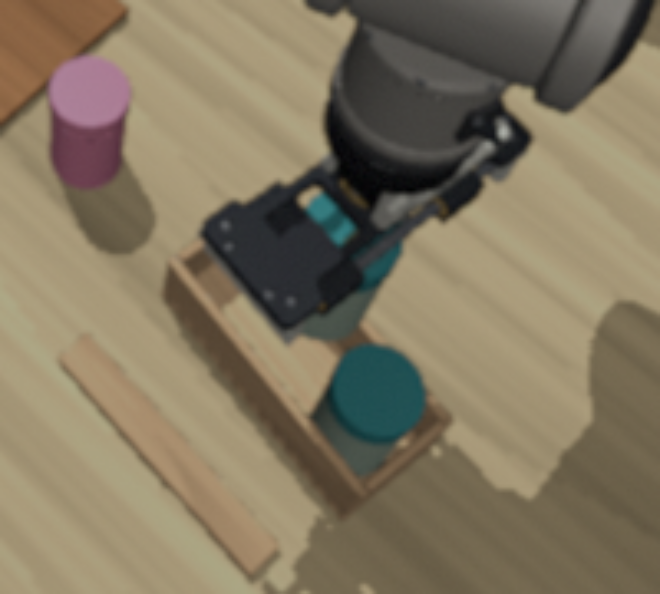

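The held jar is over the crate beside the packed jar (378,400 in the crop), which is at its end wall. The free part is towards the upper left, and the batten is clear.

Call:
{"fn": "arm_command", "kwargs": {
  "series": [
    {"x": -3, "y": 0, "z": 20, "rx": 0, "ry": 0, "rz": 0},
    {"x": -3, "y": 0, "z": 45, "rx": 0, "ry": 0, "rz": 0},
    {"x": -3, "y": 0, "z": 70, "rx": 0, "ry": 0, "rz": 0},
    {"x": -3, "y": 0, "z": 90, "rx": 0, "ry": 0, "rz": 0},
    {"x": -3, "y": 0, "z": 105, "rx": 0, "ry": 0, "rz": 0},
    {"x": -3, "y": 0, "z": 115, "rx": 0, "ry": 0, "rz": 0},
    {"x": -3, "y": 0, "z": 120, "rx": 0, "ry": 0, "rz": 0},
    {"x": -3, "y": 0, "z": 122, "rx": 0, "ry": 0, "rz": 0},
    {"x": -3, "y": 0, "z": 122, "rx": 0, "ry": 0, "rz": 0}
  ]
}}

```text
time: 17.45
tool_pos: [0.5034, 0.2395, 0.1446]
tool_rot: [3.14, -0.0, 1.418]
contact_force: [-0.1, -0.2, -4.7]
opening: 0.0613
grip_force: 30.0
```

Call:
{"fn": "arm_command", "kwargs": {
  "series": [
    {"x": 1, "y": 0, "z": 0, "rx": 0, "ry": 0, "rz": 0},
    {"x": 2, "y": 0, "z": 1, "rx": 0, "ry": 0, "rz": 0},
    {"x": 3, "y": 0, "z": 1.5, "rx": 0, "ry": 0, "rz": 0},
    {"x": 4, "y": 0, "z": 2, "rx": 0, "ry": 0, "rz": 0},
    {"x": 4, "y": 0, "z": 2, "rx": 0, "ry": 0, "rz": 0}
  ]
}}

```text
time: 17.95
tool_pos: [0.5037, 0.2435, 0.1422]
tool_rot: [3.141, -0.0, 1.418]
contact_force: [1.3, -0.6, -3.4]
opening: 0.0615
grip_force: 30.0
```

Call:
{"fn": "arm_command", "kwargs": {
  "series": [
    {"x": 0, "y": 0, "z": 1, "rx": 0, "ry": 0, "rz": 0},
    {"x": 0, "y": 0, "z": 2, "rx": 0, "ry": 0, "rz": 0},
    {"x": 0, "y": 0, "z": 2, "rx": 0, "ry": 0, "rz": 0}
  ]
}}

```text
time: 18.25
tool_pos: [0.5036, 0.2433, 0.14]
tool_rot: [3.141, 0.0, 1.418]
contact_force: [-0.2, -0.1, -3.8]
opening: 0.0614
grip_force: 30.0
```

Call:
{"fn": "arm_command", "kwargs": {
  "series": [
    {"x": 0, "y": 0, "z": 0.5, "rx": 0, "ry": 0, "rz": 0},
    {"x": 0, "y": 0, "z": 1, "rx": 0, "ry": 0, "rz": 0},
    {"x": 0, "y": 0, "z": 1, "rx": 0, "ry": 0, "rz": 0}
  ]
}}

```text
time: 18.55
tool_pos: [0.5038, 0.2434, 0.1396]
tool_rot: [3.141, -0.0, 1.418]
contact_force: [-0.7, -1.0, -0.6]
opening: 0.0612
grip_force: 30.0
```

Call:
{"fn": "arm_command", "kwargs": {
  "series": [
    {"x": 0, "y": 0, "z": 0.5, "rx": 0, "ry": 0, "rz": 0},
    {"x": 0, "y": 0, "z": 0.5, "rx": 0, "ry": 0, "rz": 0}
  ]
}}

```text
time: 18.75
tool_pos: [0.5038, 0.2434, 0.1395]
tool_rot: [3.14, -0.0, 1.418]
contact_force: [-2.7, -1.8, 4.9]
opening: 0.0613
grip_force: 30.0
```

Call:
{"fn": "arm_command", "kwargs": {
  "series": [
    {"x": 0, "y": 0, "z": -0.7, "rx": 0, "ry": 0, "rz": 0},
    {"x": 0, "y": 0, "z": -0.7, "rx": 0, "ry": 0, "rz": 0},
    {"x": 0, "y": 0, "z": -0.7, "rx": 0, "ry": 0, "rz": 0},
    {"x": 0, "y": 0, "z": -0.7, "rx": 0, "ry": 0, "rz": 0},
    {"x": 0, "y": 0, "z": -0.7, "rx": 0, "ry": 0, "rz": 0}
  ],
  "hand": 88
}}

```text
time: 19.25
tool_pos: [0.5038, 0.2434, 0.1393]
tool_rot: [3.141, -0.0, 1.418]
contact_force: [0.1, -1.3, -0.4]
opening: 0.0877
grip_force: 0.0
```

Call:
{"fn": "arm_command", "kwargs": {
  "series": [
    {"x": 0, "y": 0, "z": -20, "rx": 0, "ry": 0, "rz": 0},
    {"x": 0, "y": 0, "z": -50, "rx": 0, "ry": 0, "rz": 0},
    {"x": 0, "y": 0, "z": -90, "rx": 0, "ry": 0, "rz": 0},
    {"x": -40, "y": 0, "z": -110, "rx": 0, "ry": 0, "rz": 0},
    {"x": -80, "y": 10, "z": -120, "rx": 0, "ry": 0, "rz": 0},
    {"x": -120, "y": 10, "z": -120, "rx": 0, "ry": 0, "rz": 0},
    {"x": -165, "y": 10, "z": -120, "rx": 0, "ry": 0, "rz": 0},
    {"x": -210, "y": 10, "z": -120, "rx": 0, "ry": 0, "rz": 0},
    {"x": -250, "y": 10, "z": -120, "rx": 0, "ry": 0, "rz": 0},
    {"x": -250, "y": 10, "z": -120, "rx": 0, "ry": 0, "rz": 0}
  ]
}}

```text
time: 20.25
tool_pos: [0.475, -0.009, 0.2595]
tool_rot: [3.141, 0.001, 1.413]
contact_force: [0.1, 0.5, 0.4]
opening: 0.0883
grip_force: 0.0
```

Run:
```python
from h import *
P=[read_camera(c) for c in("scene","top")]
D=R.from_euler("xyz",[np.pi,0,.525]); g=np.array([.4938,-.3235])
rows((np.r_[g,.22],D),(np.r_[g,.0975],D))
C={"crate":[.504,.247,.03]}
for p in P:
    for q in("jar","packed_jar","crate","prop"): print(q,[(np.round(d["point"],3).tolist(),round(d["confidence"],2)) for d in mark_of(p,q)])
    m=tr(p,"prop",[.4938,-.3235,.07]); print("prop",m.sum(),fit([(p,m)],box(.05,.05,.012,.132),[.4938,-.3235,.525]))
    for q,n in(("jar",[.503,.245,.09]),("packed_jar",[.515,.307,.09])):
        m=tr(p,q,n)
        if m is not None: print(q,m.sum(),fit([(p,m)],cyl(.062,.06,.118),n[:2],False))
    m=tr(p,"crate",C["crate"]); i=np.zeros(m.shape,np.uint8); cv2.fillConvexPoly(i,cv2.convexHull(np.argwhere(m)[:,::-1].astype(np.int32)),1); print(fit([(p,i>0)],box(.088,.206,0,.07),[.504,.247,-.153]))
p=P[0];cv2.imwrite("pics/s5.png",cv2.resize(p["pixels"][220:380,320:460],(525,600)))
```

```text
t 20.35 at [ 0.4755 -0.0058  0.2595] [ 3.141 -0.     1.415] q [-0.17  0.28  1.71  0.    1.15 -0.02]
xyz [-311.1   67.3   -7.6] r [ 0. -0. 51.]
xyz [-311.1   67.2  114.9] r [ 0. -0. 51.]
jar [([0.492, 0.018, -0.001], 0.79), ([0.502, 0.247, 0.006], 0.63)]
packed_jar [([0.518, 0.311, 0.012], 0.74)]
crate [([0.503, 0.249, -0.001], 0.82)]
prop [([0.482, -0.484, 0.018], 0.8), ([0.492, -0.326, 0.075], 0.57)]
prop 958 (array([ 0.4948, -0.3249,  0.4775]), np.float64(0.053))
jar 917 (array([0.5054, 0.2435]), np.float64(0.102))
packed_jar 918 (array([0.5185, 0.3055]), np.float64(0.083))
(array([ 0.5039,  0.2451, -0.1552]), np.float64(0.024))
jar [([0.511, 0.248, 0.005], 0.59)]
packed_jar [([0.52, 0.304, 0.006], 0.61)]
crate [([0.506, 0.25, 0.0], 0.84)]
prop [([0.174, -0.312, 0.034], 0.96), ([0.482, -0.481, 0.02], 0.94), ([0.497, -0.321, 0.074], 0.83)]
prop 666 (array([ 0.4941, -0.3212,  0.5193]), np.float64(0.05))
jar 724 (array([0.503 , 0.2451]), np.float64(0.16))
packed_jar 607 (array([0.5152, 0.3074]), np.float64(0.214))
(array([ 0.5049,  0.2529, -0.1155]), np.float64(0.3))
```

View pics/s5.png

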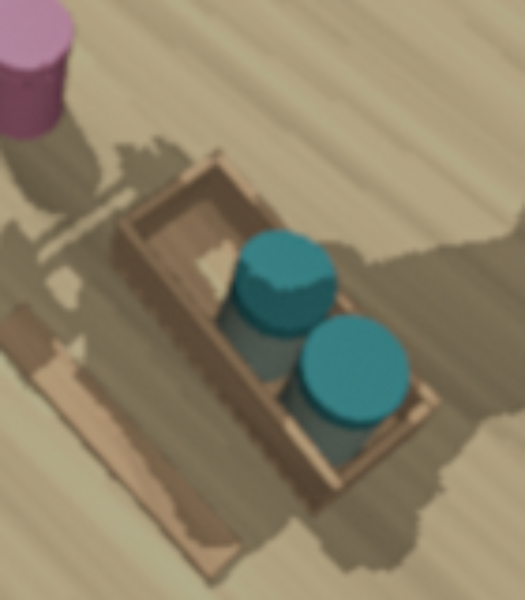

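The jar stands in the middle (285,290), next to the packed jar (353,375), and the end slot at (190,225) is free. Now I take the prop.

Call:
{"fn": "arm_command", "kwargs": {
  "series": [
    {"x": -40, "y": 8, "z": -8, "rx": 0, "ry": 0, "rz": 8},
    {"x": -85, "y": 18, "z": -8, "rx": 0, "ry": 0, "rz": 16},
    {"x": -130, "y": 28, "z": -8, "rx": 0, "ry": 0, "rz": 24},
    {"x": -175, "y": 38, "z": -8, "rx": 0, "ry": 0, "rz": 32},
    {"x": -220, "y": 48, "z": -8, "rx": 0, "ry": 0, "rz": 40},
    {"x": -260, "y": 57, "z": -8, "rx": 0, "ry": 0, "rz": 48},
    {"x": -295, "y": 64, "z": -8, "rx": 0, "ry": 0, "rz": 51},
    {"x": -311, "y": 67.3, "z": -8, "rx": 0, "ry": 0, "rz": 51},
    {"x": -311, "y": 67.3, "z": -8, "rx": 0, "ry": 0, "rz": 51},
    {"x": -311, "y": 67.3, "z": -8, "rx": 0, "ry": 0, "rz": 51},
    {"x": -311, "y": 67.3, "z": 25, "rx": 0, "ry": 0, "rz": 51},
    {"x": -311, "y": 67.3, "z": 60, "rx": 0, "ry": 0, "rz": 51},
    {"x": -311, "y": 67.3, "z": 90, "rx": 0, "ry": 0, "rz": 51},
    {"x": -311, "y": 67.3, "z": 108, "rx": 0, "ry": 0, "rz": 51},
    {"x": -311, "y": 67.3, "z": 115, "rx": 0, "ry": 0, "rz": 51},
    {"x": -311, "y": 67.3, "z": 115, "rx": 0, "ry": 0, "rz": 51},
    {"x": -311, "y": 67.3, "z": 115, "rx": 0, "ry": 0, "rz": 51}
  ]
}}

```text
time: 22.85
tool_pos: [0.4954, -0.3225, 0.1457]
tool_rot: [3.14, -0.001, 0.529]
contact_force: [0.4, -0.3, 0.3]
opening: 0.0881
grip_force: 0.0
```

Call:
{"fn": "arm_command", "kwargs": {
  "series": [
    {"x": 0, "y": 0, "z": 0, "rx": 0, "ry": 0, "rz": 0},
    {"x": 0, "y": 0, "z": 0, "rx": 0, "ry": 0, "rz": 0},
    {"x": 0, "y": 0, "z": 0, "rx": 0, "ry": 0, "rz": 0},
    {"x": 0, "y": 0, "z": 0, "rx": 0, "ry": 0, "rz": 0},
    {"x": 0, "y": 0, "z": 0, "rx": 0, "ry": 0, "rz": 0},
    {"x": 0, "y": 0, "z": 0, "rx": 0, "ry": 0, "rz": 0},
    {"x": 0, "y": 0, "z": 0, "rx": 0, "ry": 0, "rz": 0}
  ],
  "hand": 30,
  "squeeze": 40
}}

```text
time: 23.55
tool_pos: [0.4946, -0.3228, 0.1444]
tool_rot: [3.141, -0.001, 0.528]
contact_force: [-0.7, 0.7, 1.0]
opening: 0.0499
grip_force: 39.9
```

Run:
```python
from h import *
s=observe(); g0=np.array(s["tool_pos"]); print(s["opening"],s["grip_force"],s["contact_force"])
D=R.from_euler("xyz",[np.pi,0,1.418]); t=np.array([.4943,.1838])
rows((g0+[0,0,.103],R.from_euler("xyz",s["tool_rot"])),([.45,-.05,.24],R.from_euler("xyz",[np.pi,0,.97])),(np.r_[t,.22],D))
```

```text
0.049863093347421776 39.873719215393066 [-0.71944362  0.6859663   0.96967123]
t 23.55 at [ 0.4946 -0.3228  0.1444] [ 3.141e+00 -1.000e-03  5.280e-01] q [-0.71  0.61  1.52  0.    1.01  0.33]
xyz [ 1.0e-01  0.0e+00 -1.5e+02] r [0. 0. 0.]
xyz [  98.9 -258.1 -142.6] r [  0.   -0.  -25.3]
xyz [ 254.9 -437.8 -122.5] r [  0.  -0. -51.]
```

Call:
{"fn": "arm_command", "kwargs": {
  "series": [
    {"x": 0, "y": 0, "z": -20, "rx": 0, "ry": 0, "rz": 0},
    {"x": 0, "y": 0, "z": -55, "rx": 0, "ry": 0, "rz": 0},
    {"x": 0, "y": 0, "z": -95, "rx": 0, "ry": 0, "rz": 0},
    {"x": 10, "y": -25, "z": -125, "rx": 0, "ry": 0, "rz": -3},
    {"x": 25, "y": -65, "z": -140, "rx": 0, "ry": 0, "rz": -7},
    {"x": 41, "y": -107, "z": -143, "rx": 0, "ry": 0, "rz": -11},
    {"x": 57, "y": -149, "z": -143, "rx": 0, "ry": 0, "rz": -15},
    {"x": 73, "y": -191, "z": -143, "rx": 0, "ry": 0, "rz": -19},
    {"x": 90, "y": -230, "z": -143, "rx": 0, "ry": 0, "rz": -23},
    {"x": 108, "y": -264, "z": -143, "rx": 0, "ry": 0, "rz": -27},
    {"x": 132, "y": -296, "z": -143, "rx": 0, "ry": 0, "rz": -32},
    {"x": 158, "y": -327, "z": -143, "rx": 0, "ry": 0, "rz": -37},
    {"x": 184, "y": -357, "z": -140, "rx": 0, "ry": 0, "rz": -42},
    {"x": 208, "y": -385, "z": -135, "rx": 0, "ry": 0, "rz": -46},
    {"x": 232, "y": -412, "z": -128, "rx": 0, "ry": 0, "rz": -49},
    {"x": 248, "y": -430, "z": -124, "rx": 0, "ry": 0, "rz": -51},
    {"x": 255, "y": -438, "z": -122, "rx": 0, "ry": 0, "rz": -51},
    {"x": 255, "y": -438, "z": -122, "rx": 0, "ry": 0, "rz": -51},
    {"x": 255, "y": -438, "z": -122, "rx": 0, "ry": 0, "rz": -51}
  ]
}}

```text
time: 25.45
tool_pos: [0.4941, 0.1832, 0.2661]
tool_rot: [-3.141, 0.001, 1.417]
contact_force: [-0.9, -1.2, -3.3]
opening: 0.0496
grip_force: 39.9
```

Run:
```python
from h import *
D=R.from_euler("xyz",[np.pi,0,1.418]); t=np.array([.4943,.1838])
rows((np.r_[t,.22],D),(np.r_[t,.105],D)); s=observe(); print(s["opening"],s["grip_force"],s["contact_force"])
P=[read_camera(c) for c in("scene","top")]
for p in P: print([(np.round(d["point"],3).tolist(),round(d["confidence"],2)) for q in("prop","jar","crate") for d in mark_of(p,q)])
p=P[0];cv2.imwrite("pics/s6.png",cv2.resize(p["pixels"][180:380,300:460],(480,600)))
```

```text
t 25.45 at [0.4941 0.1832 0.2661] [-3.141e+00  1.000e-03  1.417e+00] q [ 0.21  0.37  1.56 -0.    1.21  0.36]
xyz [ 0.6  0.1 -0.9] r [-0.   0.1 -0. ]
xyz [  0.7   0.2 114.1] r [-0.   0.1 -0. ]
0.049642540137056664 39.87407147884369 [-0.9172134  -1.19074712 -3.26655156]
[([0.174, -0.313, 0.038], 0.95), ([0.494, 0.179, 0.198], 0.94), ([0.481, -0.481, 0.02], 0.79), ([0.489, 0.021, 0.001], 0.7), ([0.5, 0.248, 0.006], 0.61)]
[([0.481, -0.484, 0.018], 0.95), ([0.494, 0.183, 0.194], 0.76), ([0.174, -0.315, 0.038], 0.56), ([0.488, 0.014, 0.001], 0.7)]
```

View pics/s6.png

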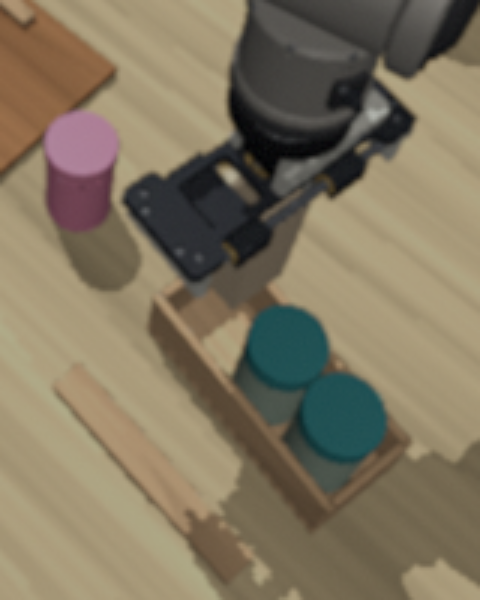

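The prop hangs upright over the free slot (265,270), and the pink jar is clear. I lower it, checking the force at rim level.

Call:
{"fn": "arm_command", "kwargs": {
  "series": [
    {"x": 1, "y": 0, "z": 20, "rx": 0, "ry": 0, "rz": 0},
    {"x": 1, "y": 0, "z": 45, "rx": 0, "ry": 0, "rz": 0},
    {"x": 1, "y": 0, "z": 56, "rx": 0, "ry": 0, "rz": 0},
    {"x": 1, "y": 0, "z": 62, "rx": 0, "ry": 0, "rz": 0},
    {"x": 1, "y": 0, "z": 66, "rx": 0, "ry": 0, "rz": 0},
    {"x": 1, "y": 0, "z": 70, "rx": 0, "ry": 0, "rz": 0},
    {"x": 1, "y": 0, "z": 70, "rx": 0, "ry": 0, "rz": 0}
  ]
}}

```text
time: 26.55
tool_pos: [0.4946, 0.185, 0.1965]
tool_rot: [3.141, -0.0, 1.418]
contact_force: [0.0, 0.1, -4.2]
opening: 0.0494
grip_force: 39.9
```

Call:
{"fn": "arm_command", "kwargs": {
  "series": [
    {"x": 0, "y": 0, "z": 8, "rx": 0, "ry": 0, "rz": 0},
    {"x": 0, "y": 0, "z": 18, "rx": 0, "ry": 0, "rz": 0},
    {"x": 0, "y": 0, "z": 30, "rx": 0, "ry": 0, "rz": 0},
    {"x": 0, "y": 0, "z": 40, "rx": 0, "ry": 0, "rz": 0},
    {"x": 0, "y": 0, "z": 47, "rx": 0, "ry": 0, "rz": 0},
    {"x": 0, "y": 0, "z": 51, "rx": 0, "ry": 0, "rz": 0},
    {"x": 0, "y": 0, "z": 52, "rx": 0, "ry": 0, "rz": 0},
    {"x": 0, "y": 0, "z": 52, "rx": 0, "ry": 0, "rz": 0}
  ]
}}

```text
time: 27.35
tool_pos: [0.4947, 0.185, 0.1444]
tool_rot: [3.141, -0.0, 1.418]
contact_force: [0.2, 1.7, -4.2]
opening: 0.05
grip_force: 39.9
```

Call:
{"fn": "arm_command", "kwargs": {
  "series": [
    {"x": 0, "y": 0, "z": 1, "rx": 0, "ry": 0, "rz": 0},
    {"x": 0, "y": 0, "z": 2, "rx": 0, "ry": 0, "rz": 0},
    {"x": 0, "y": 0, "z": 2, "rx": 0, "ry": 0, "rz": 0}
  ]
}}

```text
time: 27.65
tool_pos: [0.4946, 0.185, 0.1425]
tool_rot: [3.141, -0.0, 1.418]
contact_force: [0.6, 1.0, -4.4]
opening: 0.0499
grip_force: 39.9
```

Call:
{"fn": "arm_command", "kwargs": {
  "series": [
    {"x": 0, "y": 0, "z": 1, "rx": 0, "ry": 0, "rz": 0},
    {"x": 0, "y": 0, "z": 1.5, "rx": 0, "ry": 0, "rz": 0},
    {"x": 0, "y": 0, "z": 1.5, "rx": 0, "ry": 0, "rz": 0}
  ]
}}

```text
time: 27.95
tool_pos: [0.4945, 0.185, 0.1408]
tool_rot: [3.141, -0.0, 1.418]
contact_force: [-0.1, 0.9, -4.4]
opening: 0.0499
grip_force: 39.9
```

Call:
{"fn": "arm_command", "kwargs": {
  "series": [
    {"x": 0, "y": 0, "z": 0.7, "rx": 0, "ry": 0, "rz": 0},
    {"x": 0, "y": 0, "z": 1, "rx": 0, "ry": 0, "rz": 0},
    {"x": 0, "y": 0, "z": 1, "rx": 0, "ry": 0, "rz": 0}
  ]
}}

```text
time: 28.25
tool_pos: [0.4946, 0.185, 0.1404]
tool_rot: [3.141, -0.0, 1.418]
contact_force: [-2.1, -0.2, 2.9]
opening: 0.0498
grip_force: 39.9
```

On the floor (TCP at 0.1404, as predicted). I release, rise and check.

Call:
{"fn": "arm_command", "kwargs": {
  "series": [
    {"x": 0, "y": 0, "z": -0.5, "rx": 0, "ry": 0, "rz": 0},
    {"x": 0, "y": 0, "z": -0.5, "rx": 0, "ry": 0, "rz": 0},
    {"x": 0, "y": 0, "z": -0.5, "rx": 0, "ry": 0, "rz": 0},
    {"x": 0, "y": 0, "z": -0.5, "rx": 0, "ry": 0, "rz": 0},
    {"x": 0, "y": 0, "z": -0.5, "rx": 0, "ry": 0, "rz": 0},
    {"x": 0, "y": 0, "z": -0.5, "rx": 0, "ry": 0, "rz": 0}
  ],
  "hand": 85
}}

```text
time: 28.85
tool_pos: [0.4946, 0.185, 0.1404]
tool_rot: [3.141, -0.0, 1.418]
contact_force: [0.2, 0.1, -0.1]
opening: 0.0849
grip_force: 0.0
```

Call:
{"fn": "arm_command", "kwargs": {
  "series": [
    {"x": 0, "y": 0, "z": -15, "rx": 0, "ry": 0, "rz": 0},
    {"x": 0, "y": 0, "z": -40, "rx": 0, "ry": 0, "rz": 0},
    {"x": 0, "y": 0, "z": -75, "rx": 0, "ry": 0, "rz": 0},
    {"x": 0, "y": 0, "z": -110, "rx": 0, "ry": 0, "rz": 0},
    {"x": -40, "y": 0, "z": -130, "rx": 0, "ry": 0, "rz": 0},
    {"x": -80, "y": 0, "z": -130, "rx": 0, "ry": 0, "rz": 0},
    {"x": -120, "y": 0, "z": -130, "rx": 0, "ry": 0, "rz": 0},
    {"x": -160, "y": 0, "z": -130, "rx": 0, "ry": 0, "rz": 0},
    {"x": -160, "y": 0, "z": -130, "rx": 0, "ry": 0, "rz": 0},
    {"x": -160, "y": 0, "z": -130, "rx": 0, "ry": 0, "rz": 0}
  ]
}}

```text
time: 29.85
tool_pos: [0.4701, 0.0263, 0.2705]
tool_rot: [3.141, -0.001, 1.416]
contact_force: [0.0, -0.3, 0.2]
opening: 0.0849
grip_force: 0.0
```

Run:
```python
from h import *
p=read_camera("scene")
print([(q,np.round(d["point"],3).tolist(),round(d["confidence"],2)) for q in("prop","jar","packed_jar","crate","bowl","rib","batten") for d in mark_of(p,q)])
cv2.imwrite("pics/s7.png",cv2.resize(p["pixels"][120:390,160:520],(800,600)))
```

```text
[('prop', [0.174, -0.311, 0.037], 0.79), ('prop', [0.482, -0.482, 0.016], 0.77), ('prop', [0.491, 0.181, 0.068], 0.59), ('jar', [0.501, 0.246, 0.009], 0.67), ('jar', [0.49, 0.019, -0.002], 0.63), ('jar', [0.618, 0.222, 0.003], 0.23), ('jar', [0.521, 0.308, 0.011], 0.16), ('packed_jar', [0.522, 0.313, 0.009], 0.61), ('crate', [0.507, 0.247, -0.003], 0.66), ('crate', [0.62, 0.218, -0.0], 0.22), ('bowl', [0.626, -0.211, 0.013], 0.73), ('rib', [0.386, -0.213, 0.006], 0.48), ('batten', [0.618, 0.221, 0.001], 0.79)]
```

View pics/s7.png

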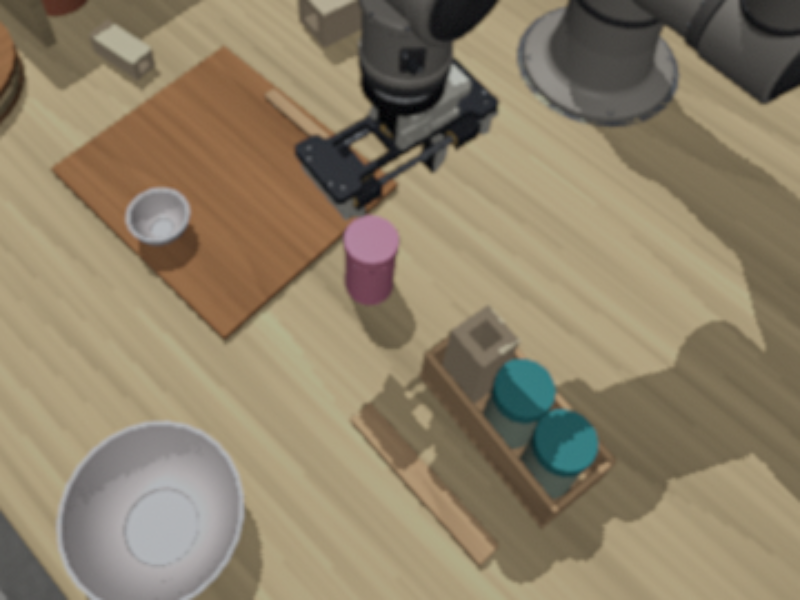

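The prop (480,350) and both jars (523,390 and 565,440) stand upright in a row in the crate. The bowl, stick and batten are where they were, and the arm touches nothing.

```bash
python3 -c "
from cell import *
print(hand_in())"
```

```text
the job is handed in; nothing more can be done
None
```

The job is handed in at about 30 s of the 64 s allowed: the prop was stood on the board, let go and taken again, and it and both jars now stand upright in a row in the crate; the bowl, stick and batten show no shift, and no verdict was returned.

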